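# Snap the long creasing bar into its sloped spring-clip stand

## Task

Two creasing bars with wooden grips lie on the bench. Take the longer one, lean it to the slope of the grey stand, and press its shaft into the stand's two pairs of spring jaws until both ends have snapped fully home, then let go of it. Leave the shorter bar lying where it is.

Things in the scene. Friction and masses are not known exactly. Their poses are not given: they have to be found in the camera images.
- long_bar: Longer creasing bar, 112 mm over its end plates, 0.13 kg. Origin: middle of its round steel shaft's axis (diameter 14 mm); x along the shaft, y across, z up as it lies. End plates 4 mm thick, 30 mm wide (y), 26 mm high, inner faces at x = +-52 mm; bare shaft from |x| = 22 to 52 mm. Starts lying on its end plates, grip up, axis 13 mm over the bench. Either way round fits the stand.
- long_bar_grip (a point): Point in the long bar's wooden grip, 19 mm above the shaft axis, over the bar's middle. The grip is 40 mm long (bar x), 18 mm wide (bar y), from 5 to 32 mm above the shaft axis: pinch it across its width. Below it is an aluminium block 44 mm long, 24 mm wide, from 11 mm under to 5 mm over the axis.
- long_bar_a (a point): Point on the long bar's shaft axis at bar x = -36 mm, the middle of one bare length of shaft; comes to rest in one pair of jaws.
- long_bar_b (a point): Point on the long bar's shaft axis at bar x = +36 mm, the middle of the other bare length of shaft; comes to rest in the other pair of jaws.
- short_bar: Shorter creasing bar, same cross-section, grip and axes as the long bar, but 76 mm long (plate inner faces at x = +-34 mm), too short for the stand. Stays where it lies.
- cradle: Sloped top of the fixed grey stand: deck 136 x 64 mm leaning 30 degrees. Origin: where the middle of the long bar's shaft axis lies when fully seated, 115 mm over the bench. x runs up the slope, y level across it, z is the outward normal (30 degrees from vertical, leaning towards the robot). Seated: bar x along cradle x (either way), bar z along cradle z, origins together. Deck surface at z = -22 mm.
- jaws_low (a point): Lower pair of steel spring jaws, at cradle x = -36 mm, on the seated shaft's axis. Each pair is 14 mm wide along x and closes across y over a V seat. Rounded lips at cradle z = +7 mm stand 9 mm apart, with flared lead-ins up to about z = +17 mm. 58 mm are free between the two pairs.
- jaws_high (a point): Upper pair of jaws, alike, at cradle x = +36 mm. A shaft pushed along cradle -z touches the jaws at about z = +14 mm above its seat, spreads all four against 12 to 16 N in all, and once past z = +7 mm they close over it and snap it into the V seats (z = 0). Not pushed, the bar just lies on the lips some 13 mm too high.
There are look-alikes about, which are no part of the job. Leave any blue look-alike of the part that bears cradle alone.

How it is judged:
On the way, in this order (a step that is already met when the one before it is completed fails the run):
1. the long bar is lifted clear of the bench (height (world z) of long_bar above 0.06 m), for 0.2 s.
2. both ends of the long bar's shaft are snapped home in the stand's jaws (y of long_bar_a in the frame of cradle between -0.003 and 0.003 m and z of long_bar_a in the frame of cradle between -0.003 and 0.003 m and y of long_bar_b in the frame of cradle between -0.003 and 0.003 m and z of long_bar_b in the frame of cradle between -0.003 and 0.003 m), for 0.2 s.
At the end, for the whole second after the job is handed in: The long bar sits fully home in the stand: both shaft points (long_bar_a, long_bar_b) within 3 mm of the seated axis across the slope (cradle y) and in depth (cradle z), the bar at rest and released (all of step 2 and linear speed of long_bar below 0.02 m/s and contact force between the fingers and long_bar below 0.2 N); the robot touches nothing.
It fails at once if the shorter bar is moved more than 30 mm (distance of short_bar from where it was at the start of the episode above 0.03 m).
It also fails if it takes over 40 s, if anything falls off the work surface, if the arm or the gripper's body presses on something with over 40 N, if the wrist force passes 120 N, or if a joint passes its speed limit or range.

## Robot

A 6-joint arm with a two-finger parallel gripper is mounted at the origin on the work surface; the furniture and walls round the work are solid. World frame = base frame: x ahead of the robot, y to its left, z up, the work surface at z = 0. Lengths are in m, angles in rad, forces in N, time in s.
With the tool pointing down it reaches from about 0.325 to 0.9 m from the base axis. Payload 6.1 kg.
Tool frame: the origin (TCP) lies between the finger pads; the fingertips stand arm.tcp_to_tips ahead of it and the grasp point (between the pads) lies 5 mm behind it (arm.tcp_to_tips is the distance from the TCP to the fingertips, in m); z points along the fingers, y is the direction in which the jaws open and shut (so a half turn about z gives the same grasp; the last joint's range is limited). The gripper opens to 85 mm and grips with 20 to 120 N. Pads are 22 mm wide; open, the fingers measure 114 mm over their backs; the gripper's body (76 mm by 85 mm) begins 54 mm behind the grasp point. The pads swing forward as they close: fully open they stand 13 mm farther back than shut.
Start: joints at [-1.385, 0.22, 1.526, -0, 1.395, -0.126], TCP at [0.192, -0.595, 0.245] pointing down, gripper open.
Joint ranges: [-2.98, 2.98], [-0.91, 2.08], [0.09, 2.57], [-1.24, 4.39], [0.2, 2.65], [-2.68, 2.68]. Speed limits (rad/s): [2.57, 2.57, 3.01, 3.14, 3.14, 3.14].

## Interface

Orientations are given as a rotation vector (axis times angle).
In Python, from cell import readout, vision, job, nets, arm gives the robot as it stands. The module is installed in compiled form; this text tells all that it offers.
- The arm moves only by the tool move_arm, never from a script. Its argument "series" is a list of rows, each an object with "offset": the shift along the world's x, y, z in units of 20 cm (1.0 is 20 cm), a list of three; "twist": the turn about the world's z in units of pi rad (1.0 is pi rad). A call has 1 to 20 rows; each row is the pose to reach, as a shift and turn from the pose commanded when the call began, turning the shorter way round; what a row does not reach only later rows make up. A row lasts 1/12 s, in which the tool goes at most 41.7 mm and 7.16 degrees, less where a joint would pass 70% of its speed; a pose out of reach is approached as far as the arm can. A call with a number of a shift or a turn outside -1 to 1 is refused whole. A call with a gripper value outside its range is refused whole. "grip" is the opening, from -1 (shut) to 1 (fully open), so that 0 is half open, set as the call begins (left out, the last holds). The fingers move at their own pace and stop on an object; "force" is the grip in N (left out, the last holds). Time passes only in rows, so rows that repeat a pose let the fingers close. It gives the time, the measured TCP pose, the force and the opening at its end, in the units of the state.
- readout.get_state(): the state, without advancing time (a new reading comes with each control period).
- vision.snapshot(name): name is "side" or "top"; returns (picture, depth): 420x560x3 uint8, blue, green, red; 420x560 float32, m along the optical axis (not along the pixel's ray), 0 where there is no reading.
- vision.camera_model(name): a dict with "camera_matrix" (3x3 intrinsics, pixels), "dist" ([k1, k2, p1, p2, k3] as OpenCV has them; the pictures are not rectified), "R" (3x3) and "t" (3): a world point X has camera coordinates R X + t. Camera axes: x right, y down, z forward; pixel columns grow to the right and rows downward; lengths in m; the calibration is good to about 2 mm. A picture is of the moment at which its call begins. camera_model takes no time and is no camera call.
- job.finish_job(): hands the job in, once; it reports no verdict.
Trained networks look in the newest picture that a camera, given by its name, has taken for a name from the list of things; names that differ only in an ending like _2 or _b are one class to them, and where a whole thing is asked for, a point or a joint stands for the part that bears it (a point fixed in the world has none). Each returns a list of dicts, best first, with "conf" (0 to 1); they miss things now and then, are a little off and sometimes report something else, mostly with a low value. They report only what shows in the picture. A call takes as long as a camera call. They do not tell look-alikes from the thing itself.
- nets.look_for(name, camera): "xy" ([column, row] as shares, 0 to 1, of the picture: columns of its width, rows of its height, amid what is visible of it).
The state is a dict: "t": time; "joint_positions": joint angles; "qd": joint speeds; "joint_efforts": joint torques, N m; "ee_pos": TCP position; "orientation": TCP orientation; "wrist_force": force on the tool from outside, world axes, zero at the start; "ft_torque": the same for the moment, N m; "opening": finger opening in m.
Only numpy, scipy, OpenCV 4.12 (cv2) and the standard library are available. Lean on these libraries where they do the work, as an engineer would, in place of code of your own. Each camera call takes 0.05 s, during which the arm holds its last target.

## Working session

There is one attempt and no reset: what is moved stays moved. The work goes in short steps, Python scripts to look and compute and a tool call to move; the robot and the scene stay as the last step left them, time stands still between calls to the robot, and variables do not carry over. Pictures are saved under pics/ and viewed, and the job is handed in when it is done.

Besides the shell and the picture viewer there is one more tool, called after ">>>" in YAML: its name, and indented under it one key for each argument. move_arm: Moves the arm, as the interface text tells. Shifts and turns lie within -1 to 1; 1 stands for 20 cm of shift or pi rad of turn. Its arguments: {"type":"object","properties":{"series":{"type":"array","items":{"type":"object","properties":{"offset":{"type":"array","items":{"type":"number"}},"twist":{"type":"number"}}}},"grip":{"type":"number"},"force":{"type":"number"}},"required":["series"]}

```bash
mkdir -p pics; cat > h.py <<'E'
import numpy as np, cv2
from cell import readout, vision, job, nets, arm
def cam(n):
    m=vision.camera_model(n); return [np.array(m[k],float) for k in ("camera_matrix","dist","R","t")]
def unproj(n,px,depth):
    K,d,R,t=cam(n)
    px=np.array(px,float).reshape(-1,1,2)
    u=cv2.undistortPoints(px,K,d).reshape(-1,2)
    z=np.array(depth,float).reshape(-1,1)
    pc=np.hstack([u*z,z]); return (pc-t.reshape(1,3))@R
def proj(n,X):
    K,d,R,t=cam(n)
    return cv2.projectPoints(np.array(X,float).reshape(-1,3),cv2.Rodrigues(R)[0],t.reshape(3),K,d)[0].reshape(-1,2)
def cloud(n,dep):
    h,w=dep.shape; v,u=np.mgrid[:h,:w]
    return unproj(n,np.stack([u.ravel(),v.ravel()],1),dep.ravel()).reshape(h,w,3)
E
python3 - <<'E'
from h import *
print(arm.tcp_to_tips); print(readout.get_state())
for n in("side","top"):
    p,d=vision.snapshot(n); cv2.imwrite(f"pics/{n}0.png",p); np.savez(f"{n}0.npz",p=p,d=d)
    K,dd,R,t=cam(n); print(n,(-R.T@t).round(3),R[2].round(3),K[0,0])
    for q in("long_bar","short_bar","cradle","long_bar_grip","jaws_low"): print(q,[( [round(a*b) for a,b in zip(x['xy'],(560,420))],round(x['conf'],2)) for x in nets.look_for(q,n)])
E
```

```text
0.014
{'t': 0.0, 'joint_positions': array([-1.38513187e+00,  2.21218806e-01,  1.52761611e+00,  3.39908645e-05,
        1.39467044e+00, -1.26116284e-01]), 'qd': array([ 0.00154127,  0.00016169, -0.00042566,  0.00057402,  0.00064195,
       -0.00019845]), 'joint_efforts': array([ 2.85085825e-04, -4.96899891e+01, -3.89388978e+01, -1.72568884e-04,
        1.10528368e-02,  8.78281298e-06]), 'ee_pos': array([ 0.19161239, -0.59430569,  0.24420109]), 'orientation': array([-3.10160852e+00, -4.87456559e-01,  3.68849336e-05]), 'wrist_force': array([ 1.02628471, -0.3429122 ,  0.61927865]), 'ft_torque': array([ 0.03203384, -0.01845346, -0.00666672]), 'opening': 0.08544870333477214}
side [0.237 0.854 0.735] [ 0.138 -0.788 -0.6  ] 440.43554596391925
long_bar [([262, 177], 0.88)]
short_bar [([252, 217], 0.91)]
cradle [([353, 325], 0.8)]
long_bar_grip [([263, 178], 0.9)]
jaws_low [([165, 246], 0.89), ([354, 321], 0.86), ([262, 177], 0.59)]
top [0.184 0.013 1.397] [ 0.173  0.028 -0.984] 451.34931783857974
long_bar [([372, 185], 0.68)]
short_bar [([309, 190], 0.63), ([374, 185], 0.35)]
cradle [([179, 274], 0.97), ([232, 139], 0.81)]
long_bar_grip [([373, 185], 0.62)]
jaws_low [([229, 139], 0.86), ([184, 276], 0.57)]
```

View pics/side0.png

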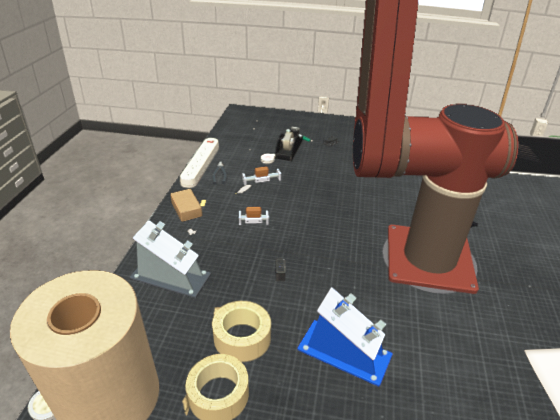

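View pics/top0.png

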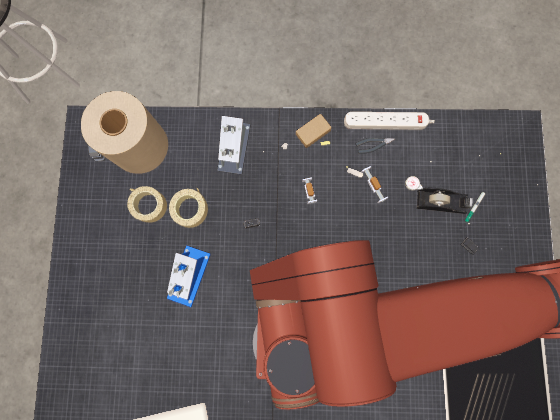

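The side view shows the long bar at (262,177), the short bar at (253,216) and the grey stand at (170,258). The blue decoy is at (350,335). In the top view the long bar is at (374,184), the short bar at (310,190) and the grey stand at (231,140).

```bash
python3 - <<'E'
from h import *
S=np.load("side0.npz");T=np.load("top0.npz")
def crop(im,x,y,w,h,s): return cv2.resize(im[y:y+h,x:x+w],None,fx=s,fy=s,interpolation=cv2.INTER_CUBIC)
cv2.imwrite("pics/c1.png",np.vstack([np.hstack([crop(S['p'],120,210,100,75,4),crop(S['p'],225,155,100,75,4)]),np.hstack([crop(T['p'],190,105,100,75,4),crop(T['p'],330,150,100,75,4)])]))
for n,Z in(("side",S),("top",T)):
    C=cloud(n,Z['d']); np.save(n+"C.npy",C)
    P=C.reshape(-1,3); ok=(Z['d'].ravel()>0)
    for nm,b in(("long",(374,184) if n=="top" else (262,177)),("short",(310,190) if n=="top" else (253,216)),("stand",(231,140) if n=="top" else (165,245))):
        print(n,nm,C[b[1],b[0]].round(4), Z['d'][b[1],b[0]])
    m=ok&(abs(P[:,2])<.02); print("bench",np.median(P[m,2]))
E
```

```text
side long [ 0.4762 -0.238   0.0183] 1.3234664
side short [ 0.4568 -0.0396  0.0231] 1.161572
side stand [0.5965 0.1961 0.0978] 0.9501333
bench -0.0012282897556848192
top long [ 0.4762 -0.2453  0.0416] 1.3774879
top short [ 0.4544 -0.0505  0.0413] 1.3794117
top stand [0.5939 0.1908 0.0922] 1.3601042
bench -0.0017475222399114035
```

View pics/c1.png

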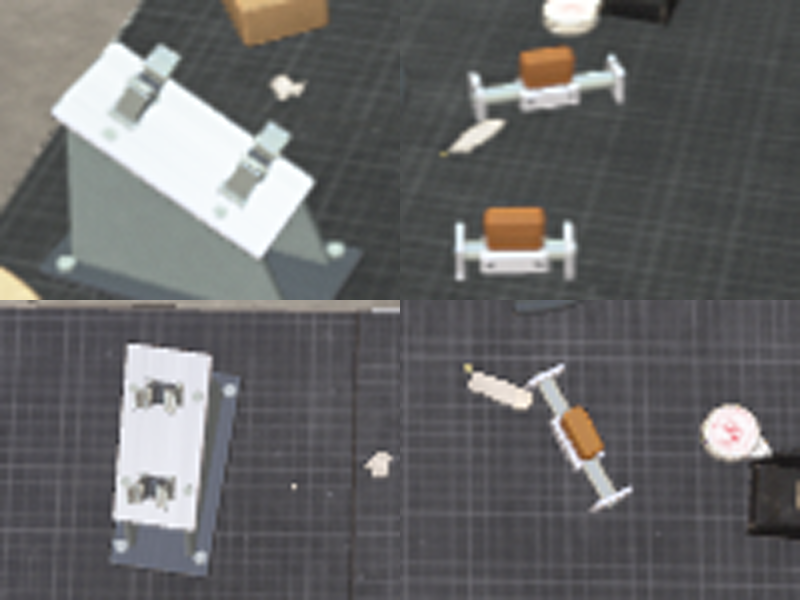

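```bash
python3 - <<'E'
from h import *
for n in("side","top"):
    C=np.load(n+"C.npy"); im=np.load(n+"0.npz")['p'].astype(int)
    for nm,c in(("long",(.474,-.242)),("short",(.4555,-.048))):
        d=np.hypot(C[...,0]-c[0],C[...,1]-c[1])
        b,g,r=im[...,0],im[...,1],im[...,2]
        br=(d<.05)&(r-b>50)&(C[...,2]>.0)
        P=C[br]; print(n,nm,"brown",len(P),P.mean(0).round(4),P.min(0).round(4),P.max(0).round(4))
        top=P[P[:,2]>np.percentile(P[:,2],85)-.006]; q=top[:,:2]-top[:,:2].mean(0); w,V=np.linalg.eigh(q.T@q); print("  top",top.mean(0).round(4),np.degrees(np.arctan2(V[1,1],V[0,1])).round(1))
        m=(d<.07)&(C[...,2]>.006)&~br&(b>110)
        P=C[m]; q=P[:,:2]-P[:,:2].mean(0); w,V=np.linalg.eigh(q.T@q); a=V[:,1]; s=q@a
        print("  metal",len(P),P.mean(0).round(4),"ext",s.min().round(4),s.max().round(4),"mid",(P[:,:2].mean(0)+a*(s.min()+s.max())/2).round(4),"ang",np.degrees(np.arctan2(a[1],a[0])).round(1))
# stand deck
for n in("side","top"):
    C=np.load(n+"C.npy"); im=np.load(n+"0.npz")['p'].astype(int)
    m=(C[...,0]>.48)&(C[...,0]<.72)&(C[...,1]>.12)&(C[...,1]<.27)&(C[...,2]>.03)&(im.min(2)>190)
    P=C[m]
    for _ in range(4):
        c=P.mean(0); w,V=np.linalg.eigh((P-c).T@(P-c)); nn=V[:,0]*np.sign(V[2,0]); P=P[abs((P-c)@nn)<.004]
    print(n,"deck",len(P),c.round(4),"n",nn.round(3),"tilt",np.degrees(np.arccos(nn[2])).round(1),"az",np.degrees(np.arctan2(-nn[1],-nn[0])).round(1))
    up=np.array([-nn[0],-nn[1],0]);up/=np.linalg.norm(up); xs=up-nn*(up@nn);xs/=np.linalg.norm(xs);ys=np.cross(nn,xs)
    a=(P-c)@xs;b=(P-c)@ys
    rect=cv2.minAreaRect(np.stack([a,b],1).astype(np.float32)); print(rect)
    print(" ext x",a.min().round(4),a.max().round(4)," y",b.min().round(4),b.max().round(4))
E
```

```text
side long brown 115 [ 0.4803 -0.2428  0.0351] [ 0.4628 -0.2571  0.0202] [ 0.4991 -0.2324  0.0458]
  top [ 0.4811 -0.2447  0.042 ] -156.9
  metal 197 [ 0.4826 -0.2414  0.0157] ext -0.0545 0.0593 mid [ 0.4804 -0.2425] ang -153.2
side short brown 145 [ 0.4572 -0.042   0.0359] [ 0.4392 -0.0582  0.0211] [ 0.4769 -0.0316  0.0473]
  top [ 0.4579 -0.0443  0.0423] -165.1
  metal 182 [ 0.4582 -0.0406  0.0159] ext -0.039 0.0383 mid [ 0.4586 -0.0405] ang -168.2
top long brown 86 [ 0.4805 -0.2486  0.0394] [ 0.4625 -0.2645  0.0187] [ 0.5012 -0.2355  0.0468]
  top [ 0.4815 -0.2491  0.0426] -151.8
  metal 173 [ 0.4824 -0.246   0.0173] ext -0.0596 0.0594 mid [ 0.4825 -0.246 ] ang -151.3
top short brown 73 [ 0.4576 -0.049   0.0422] [ 0.4397 -0.0599  0.0261] [ 0.4766 -0.038   0.048 ]
  top [ 0.4584 -0.0487  0.0431] -165.6
  metal 108 [ 0.4574 -0.0477  0.0188] ext -0.0404 0.0386 mid [ 0.4583 -0.0474] ang -165.6
side deck 968 [0.5937 0.2066 0.0939] n [-0.492  0.102  0.864] tilt 30.2 az -11.7
((0.0021935850381851196, -0.008121069520711899), (0.13463878631591797, 0.06270429491996765), 3.049736738204956)
 ext x -0.0663 0.0685  y -0.042 0.0265
top deck 600 [0.5979 0.1931 0.096 ] n [-0.498  0.071  0.864] tilt 30.2 az -8.1
((-0.002590656280517578, 0.001084107905626297), (0.1356472373008728, 0.06327294558286667), 0.1129285991191864)
 ext x -0.0704 0.0652  y -0.0307 0.0327
```

>>> move_arm:
  series:
    - {"offset":[0.18,0.2,0],"twist":0.02}
    - {"offset":[0.36,0.4,0],"twist":0.04}
    - {"offset":[0.54,0.6,0],"twist":0.058}
    - {"offset":[0.72,0.8,0],"twist":0.058}
    - {"offset":[0.8,0.9,0],"twist":0.058}
    - {"offset":[0.8,0.9,0],"twist":0.058}
    - {"offset":[0.8,0.9,0],"twist":0.058}
    - {"offset":[0.8,0.9,0],"twist":0.058}
  grip: 1
  force: 30

```text
t: 1.27
ee_pos: [0.3528, -0.4138, 0.2457]
orientation: [3.044, 0.773, -0.0]
wrist_force: [0.0, -0.5, 0.7]
opening: 0.0857
```

>>> move_arm:
  series:
    - {"offset":[0.16,0.21,-0.1]}
    - {"offset":[0.32,0.42,-0.2]}
    - {"offset":[0.48,0.63,-0.35]}
    - {"offset":[0.6,0.8,-0.5]}
    - {"offset":[0.645,0.84,-0.6]}
    - {"offset":[0.645,0.84,-0.6]}
    - {"offset":[0.645,0.84,-0.6]}
    - {"offset":[0.645,0.84,-0.6]}

```text
schema error: expected keys offset, twist
```

```bash
python3 - <<'E'
from h import *
for n in("side","top"):
    p,d=vision.snapshot(n); np.savez(f"{n}1.npz",p=p,d=d); cv2.imwrite(f"pics/{n}1.png",p)
s=readout.get_state(); print(s['ee_pos'],s['joint_positions'].round(3))
p=np.load("side1.npz")['p']; cv2.imwrite("pics/c2.png",cv2.resize(p[90:230,170:370],None,fx=4,fy=4,interpolation=cv2.INTER_CUBIC))
tip=s['ee_pos']-[0,0,.014]; print(proj("side",[s['ee_pos'],tip]),proj("top",[s['ee_pos'],tip]))
E
```

```text
[ 0.35145897 -0.41545833  0.24552437] [-1.013e+00  2.700e-02  1.738e+00 -1.000e-03  1.376e+00  6.300e-02]
[[315.74554002  87.0879194 ]
 [315.4118051   91.51625059]] [[456.97280297 216.34023696]
 [454.96863688 217.08543392]]
```

View pics/c2.png

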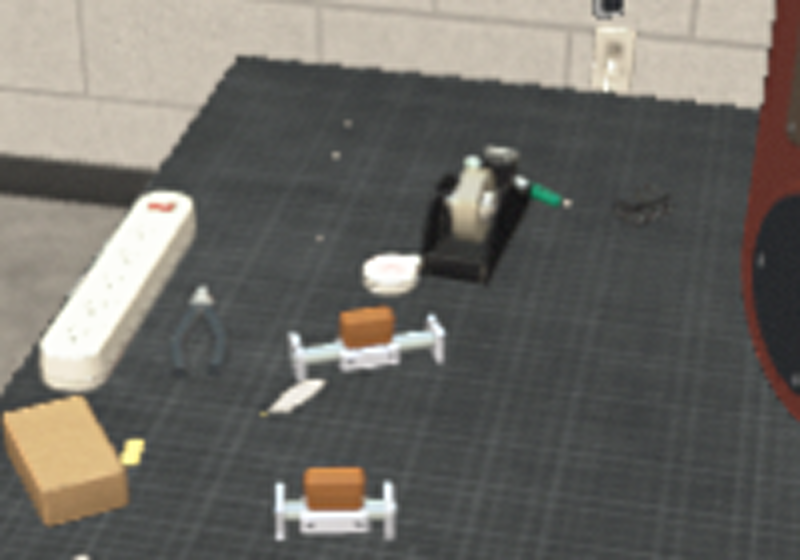

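The move was refused because every row needs a twist. The bar still lies as measured, and nothing stands in the way.

>>> move_arm:
  series:
    - {"offset":[0.16,0.21,-0.1],"twist":0}
    - {"offset":[0.32,0.42,-0.2],"twist":0}
    - {"offset":[0.48,0.63,-0.35],"twist":0}
    - {"offset":[0.6,0.8,-0.5],"twist":0}
    - {"offset":[0.645,0.84,-0.6],"twist":0}
    - {"offset":[0.645,0.84,-0.6],"twist":0}
    - {"offset":[0.645,0.84,-0.6],"twist":0}
    - {"offset":[0.645,0.84,-0.6],"twist":0}

```text
t: 2.03
ee_pos: [0.4797, -0.2464, 0.1232]
orientation: [-3.043, -0.769, 0.005]
wrist_force: [0.3, -0.0, 0.6]
opening: 0.0855
```

```bash
python3 - <<'E'
from h import *
for n in("side","top"):
    p,d=vision.snapshot(n); np.savez(f"{n}1.npz",p=p,d=d); cv2.imwrite(f"pics/{n}1.png",p)
s=readout.get_state(); print(s['ee_pos'],s['joint_positions'].round(3))
p=np.load("side1.npz")['p']; a=cv2.resize(p[120:220,210:310],None,fx=4,fy=4,interpolation=cv2.INTER_CUBIC)
p=np.load("top1.npz")['p']; b=cv2.resize(p[130:230,320:420],None,fx=4,fy=4,interpolation=cv2.INTER_CUBIC)
cv2.imwrite("pics/c3.png",np.hstack([a,b]))
tip=s['ee_pos']-[0,0,.014]; print(proj("side",[s['ee_pos'],tip]),proj("top",[s['ee_pos'],tip]))
E
```

```text
[ 0.4806109  -0.24865741  0.12585016] [-6.230e-01  1.400e-01  1.855e+00 -1.000e-03  1.146e+00  4.560e-01]
[[261.44491493 143.45452176]
 [261.43148469 147.72880644]] [[380.67226976 176.42692897]
 [379.69328512 177.50994344]]
```

View pics/c3.png

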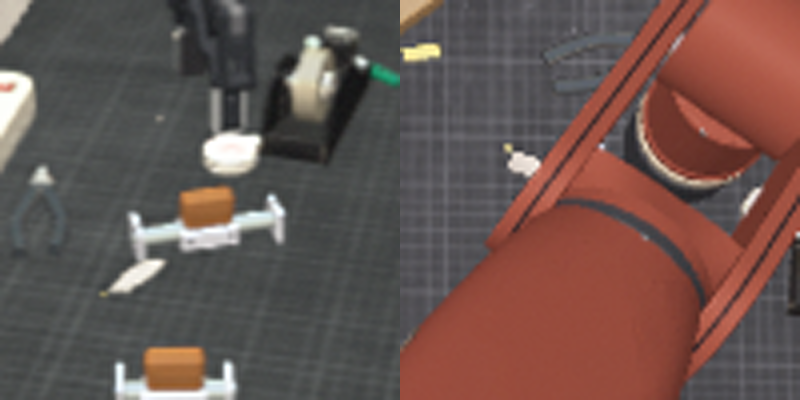

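>>> move_arm:
  series:
    - {"offset":[0,0,-0.12],"twist":0}
    - {"offset":[0,0,-0.24],"twist":0}
    - {"offset":[0,0,-0.34],"twist":0}
    - {"offset":[0,0,-0.4],"twist":0}
    - {"offset":[0,0,-0.44],"twist":0}
    - {"offset":[0,0,-0.44],"twist":0}
    - {"offset":[0,0,-0.44],"twist":0}
    - {"offset":[0,0,-0.44],"twist":0}

```text
t: 2.8
ee_pos: [0.4816, -0.248, 0.0388]
orientation: [3.044, 0.767, 0.003]
wrist_force: [0.0, 0.0, -0.0]
opening: 0.0857
```

>>> move_arm:
  series:
    - {"offset":[0,0,0],"twist":0}
    - {"offset":[0,0,0],"twist":0}
    - {"offset":[0,0,0],"twist":0}
    - {"offset":[0,0,0],"twist":0}
    - {"offset":[0,0,0],"twist":0}
    - {"offset":[0,0,0],"twist":0}
    - {"offset":[0,0,0],"twist":0}
    - {"offset":[0,0,0],"twist":0}
    - {"offset":[0,0,0],"twist":0}
    - {"offset":[0,0,0],"twist":0}
  grip: -1
  force: 30

```text
t: 3.63
ee_pos: [0.4809, -0.2469, 0.0375]
orientation: [3.046, 0.768, 0.0]
wrist_force: [-0.8, 1.4, 3.7]
opening: 0.0174
```

```bash
python3 - <<'E'
from h import *
n="side"
p,d=vision.snapshot(n); np.savez(f"{n}2.npz",p=p,d=d)
s=readout.get_state(); print(s['t'],s['ee_pos'],s['orientation'],s['wrist_force'],s['opening'])
cv2.imwrite("pics/c4.png",cv2.resize(p[110:210,210:320],None,fx=6,fy=6,interpolation=cv2.INTER_CUBIC))
E
```

```text
3.6833 [ 0.48088201 -0.24688803  0.03756226] [3.04608853e+00 7.68192110e-01 3.29076769e-04] [-0.62586972  1.12122924  4.88062381] 0.017055195733989108
```

View pics/c4.png

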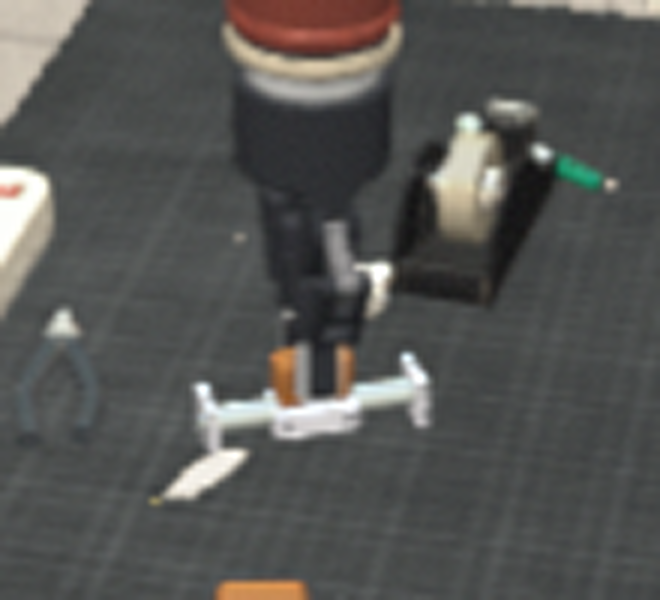

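>>> move_arm:
  series:
    - {"offset":[0,0,0.1],"twist":0}
    - {"offset":[0,0,0.25],"twist":0}
    - {"offset":[0,0,0.4],"twist":0}
    - {"offset":[0,0,0.6],"twist":0}
    - {"offset":[0,0,0.8],"twist":0}
    - {"offset":[0.05,0.12,1.0],"twist":0}
    - {"offset":[0.1,0.28,1.0],"twist":-0.03}
    - {"offset":[0.15,0.44,1.0],"twist":-0.06}
    - {"offset":[0.2,0.6,1.0],"twist":-0.09}
    - {"offset":[0.25,0.76,1.0],"twist":-0.12}
    - {"offset":[0.3,0.9,1.0],"twist":-0.15}
    - {"offset":[0.3,1.0,1.0],"twist":-0.18}
    - {"offset":[0.3,1.0,1.0],"twist":-0.2}
    - {"offset":[0.3,1.0,1.0],"twist":-0.203}
    - {"offset":[0.3,1.0,1.0],"twist":-0.203}

```text
t: 4.93
ee_pos: [0.5404, -0.0468, 0.2366]
orientation: [3.134, -0.223, -0.002]
wrist_force: [0.3, 0.4, -0.6]
opening: 0.0178
```

```bash
python3 - <<'E'
from h import *
n="side"
p,d=vision.snapshot(n); np.savez(f"{n}3.npz",p=p,d=d)
s=readout.get_state(); print(s['t'],s['ee_pos'],s['orientation'],s['wrist_force'],s['opening'])
cv2.imwrite("pics/s3.png",p)
E
```

```text
4.9833 [ 0.54044575 -0.04719292  0.23675858] [ 3.13347569e+00 -2.23104970e-01 -1.31554683e-03] [-0.66567553 -0.37693213 -1.24371153] 0.01740369618700779
```

View pics/s3.png

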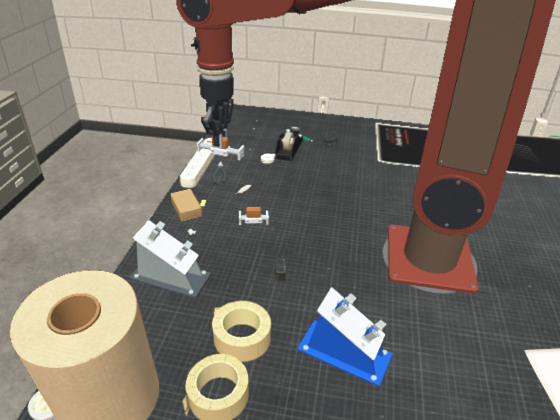

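>>> move_arm:
  series:
    - {"offset":[0.03,0.15,0],"twist":0}
    - {"offset":[0.06,0.35,0],"twist":0}
    - {"offset":[0.1,0.55,0],"twist":0}
    - {"offset":[0.14,0.75,0],"twist":0}
    - {"offset":[0.175,0.9,0],"twist":0}
    - {"offset":[0.175,1.0,0],"twist":0}
    - {"offset":[0.175,1.0,0],"twist":0}

```text
t: 5.57
ee_pos: [0.5757, 0.1561, 0.2369]
orientation: [-3.132, 0.219, 0.001]
wrist_force: [-0.3, -0.3, -2.2]
opening: 0.0174
```

>>> move_arm:
  series:
    - {"offset":[0,0.1,0],"twist":0}
    - {"offset":[0,0.2,0],"twist":0}
    - {"offset":[0,0.23,0],"twist":0}
    - {"offset":[0,0.23,0],"twist":0}
    - {"offset":[0,0.23,0],"twist":0}
    - {"offset":[0,0.23,0],"twist":0}

```text
t: 6.07
ee_pos: [0.5759, 0.1977, 0.2372]
orientation: [3.133, -0.227, -0.0]
wrist_force: [-0.1, 0.3, -1.9]
opening: 0.0177
```

```bash
python3 - <<'E'
from h import *
for n in("side","top"):
    p,d=vision.snapshot(n); np.savez(f"{n}4.npz",p=p,d=d)
    cv2.imwrite(f"pics/{n}4.png",p)
    s=readout.get_state(); print(s['t'],s['ee_pos'],s['orientation'],s['joint_positions'].round(2))
p=np.load("side4.npz")['p']; a=cv2.resize(p[160:300,100:240],None,fx=4,fy=4,interpolation=cv2.INTER_CUBIC)
cv2.imwrite("pics/c5.png",a)
E
```

```text
6.1167 [0.57591937 0.1977267  0.23724738] [ 3.13281376e+00 -2.27195099e-01 -6.89926918e-05] [ 0.2   0.19  1.58 -0.    1.37  1.92]
6.1667 [0.57591175 0.19784598 0.23727596] [ 3.13295320e+00 -2.27382707e-01 -2.41857790e-05] [ 0.2   0.19  1.58 -0.    1.37  1.92]
```

View pics/c5.png

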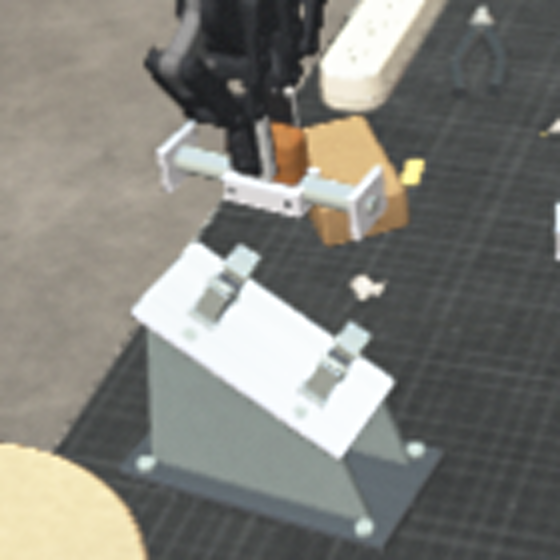

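View pics/top4.png

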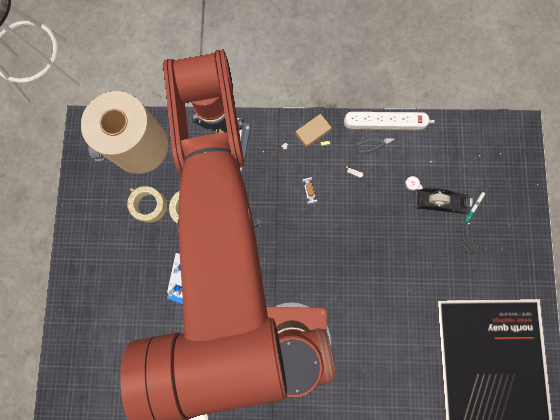

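```bash
cat >> h.py <<'E'
def rotz(a): c,s=np.cos(a),np.sin(a); return np.array([[c,-s,0],[s,c,0],[0,0,1.]])
def cradleT(x,y,azdeg,z=.115):
    t=np.radians(30); Rl=np.array([[np.cos(t),0,-np.sin(t)],[0,1,0],[np.sin(t),0,np.cos(t)]])
    return rotz(np.radians(azdeg))@Rl, np.array([x,y,z])
def plate(xf): return [[xf,sy*.015,sz*.013] for sy,sz in((1,1),(1,-1),(-1,-1),(-1,1))]
DECK=[[sx*.068,sy*.032,-.022] for sx,sy in((1,1),(1,-1),(-1,-1),(-1,1))]
def overlay(n,p,items,x0,y0,w,h,s):
    im=cv2.resize(p[y0:y0+h,x0:x0+w],None,fx=s,fy=s,interpolation=cv2.INTER_CUBIC)
    for pts,col in items:
        q=((proj(n,pts)-[x0,y0]+.5)*s-.5).round().astype(np.int32)
        cv2.polylines(im,[q],True,col,1)
    return im
E
python3 - <<'E'
from h import *
p=np.load("side4.npz")['p']
R,t=cradleT(.584,.198,-8.3)
Rb,tb=rotz(np.radians(-8.3)),np.array([.576,.198,.2373-.024])
it=[(np.array(DECK)@R.T+t,(0,0,255)),(np.array([[-.036,0,0],[.036,0,0]])@R.T+t,(255,0,0))]
for x in(.056,-.056,.052,-.052): it.append((np.array(plate(x))@Rb.T+tb,(0,200,0)))
it.append((np.array([[-.052,0,0],[.052,0,0]])@Rb.T+tb,(255,0,255)))
cv2.imwrite("pics/o1.png",overlay("side",p,it,125,180,90,100,6.))
E
```

```text
(no output)
```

View pics/o1.png

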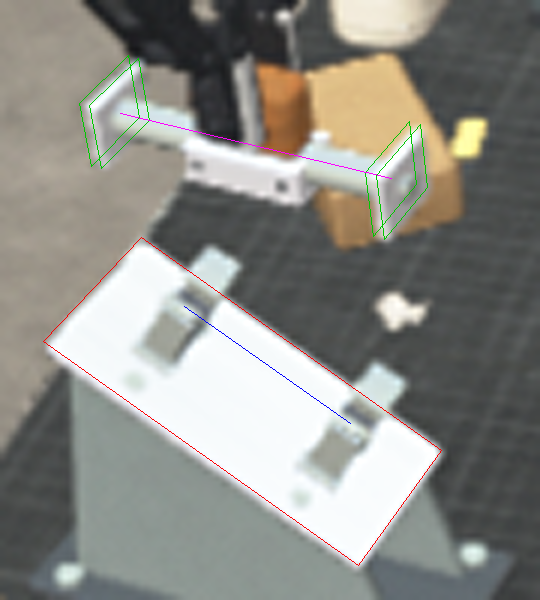

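The overlay agrees with both the stand and the held bar: cradle at about (0.584, 0.198), azimuth -8.3°. I'll descend to just above the upper jaws.

>>> move_arm:
  series:
    - {"offset":[0,0.006,-0.07],"twist":0}
    - {"offset":[0,0.006,-0.14],"twist":0}
    - {"offset":[0,0.006,-0.2],"twist":0}
    - {"offset":[0,0.006,-0.25],"twist":0}
    - {"offset":[0,0.006,-0.28],"twist":0}
    - {"offset":[0,0.006,-0.28],"twist":0}
    - {"offset":[0,0.006,-0.28],"twist":0}
  grip: -1
  force: 25

```text
t: 6.75
ee_pos: [0.5756, 0.2003, 0.1809]
orientation: [3.133, -0.226, -0.001]
wrist_force: [0.7, 0.4, -1.9]
opening: 0.0174
```

```bash
cat > look.py <<'E'
import sys
from h import *
p,d=vision.snapshot("side"); s=readout.get_state(); print(s['t'],s['ee_pos'].round(4),s['wrist_force'].round(1),s['opening'])
R,t=cradleT(.584,.198,-8.3)
it=[(np.array(DECK)@R.T+t,(0,0,255)),(np.array([[-.056,0,0],[.056,0,0]])@R.T+t,(255,0,0))]
cv2.imwrite(f"pics/{sys.argv[1]}.png",overlay("side",p,it,125,180,90,100,6.)); np.savez(sys.argv[1]+".npz",p=p,d=d)
E
python3 look.py l1
```

```text
6.8 [0.576  0.2004 0.1816] [ 0.1 -0.1 -1.4] 0.017487527644794342
```

View pics/l1.png

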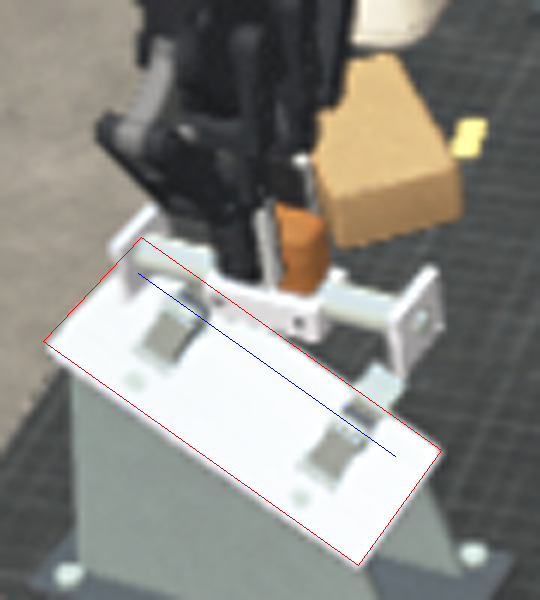

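>>> move_arm:
  series:
    - {"offset":[0,-0.004,-0.02],"twist":0}
    - {"offset":[0,-0.004,-0.035],"twist":0}
    - {"offset":[-0.002,-0.004,-0.045],"twist":0}
    - {"offset":[-0.005,-0.003,-0.055],"twist":0}
    - {"offset":[-0.009,-0.003,-0.065],"twist":0}
    - {"offset":[-0.013,-0.002,-0.075],"twist":0}
    - {"offset":[-0.017,-0.002,-0.085],"twist":0}
    - {"offset":[-0.02,-0.001,-0.095],"twist":0}
    - {"offset":[-0.02,-0.001,-0.095],"twist":0}
  grip: -1
  force: 25

```text
t: 7.55
ee_pos: [0.5724, 0.2, 0.1624]
orientation: [-3.133, 0.226, -0.003]
wrist_force: [3.4, -2.2, 1.3]
opening: 0.0178
```

```bash
python3 look.py l2
```

```text
7.6 [0.5724 0.2    0.1624] [ 4.2 -2.5  1.2] 0.017423171659295238
```

View pics/l2.png

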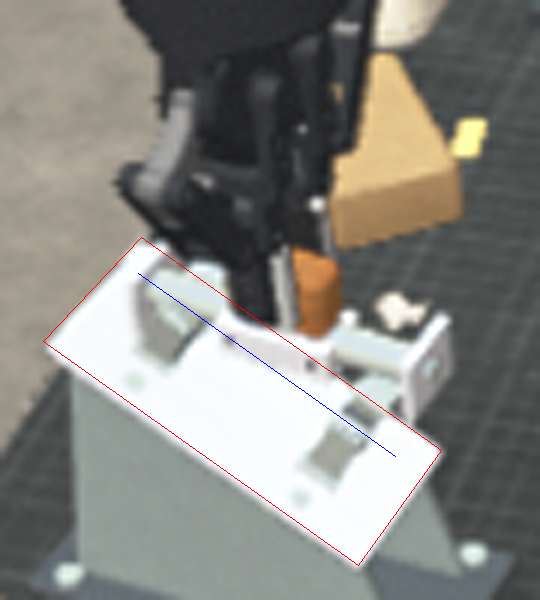

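>>> move_arm:
  series:
    - {"offset":[-0.002,0,-0.01],"twist":0}
    - {"offset":[-0.004,0.001,-0.02],"twist":0}
    - {"offset":[-0.006,0.001,-0.03],"twist":0}
    - {"offset":[-0.009,0.001,-0.04],"twist":0}
    - {"offset":[-0.011,0.002,-0.05],"twist":0}
    - {"offset":[-0.013,0.002,-0.06],"twist":0}
    - {"offset":[-0.013,0.002,-0.06],"twist":0}
  grip: -1
  force: 25

```text
t: 8.18
ee_pos: [0.5683, 0.2002, 0.1494]
orientation: [3.133, -0.226, -0.003]
wrist_force: [-0.0, -4.3, 2.5]
opening: 0.0175
```

```bash
python3 look.py l3
```

```text
8.2333 [0.5684 0.2002 0.1495] [ 0.5 -3.3  2. ] 0.017508951500792697
```

View pics/l3.png

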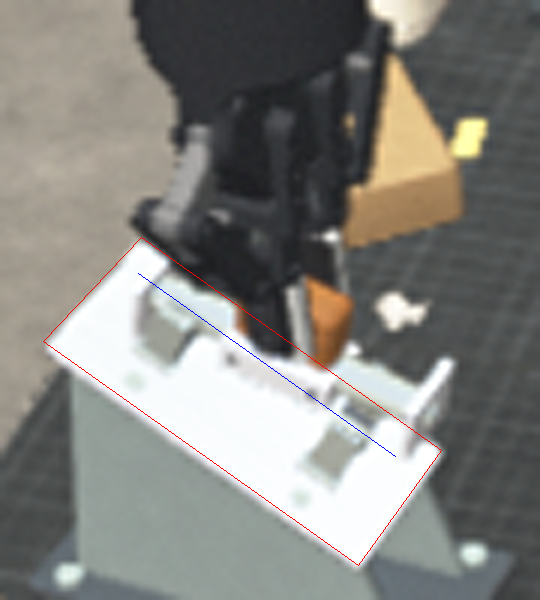

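>>> move_arm:
  series:
    - {"offset":[0.003,-0.006,-0.01],"twist":0}
    - {"offset":[0.006,-0.007,-0.02],"twist":0}
    - {"offset":[0.01,-0.008,-0.03],"twist":0}
    - {"offset":[0.013,-0.008,-0.04],"twist":0}
    - {"offset":[0.016,-0.009,-0.05],"twist":0}
    - {"offset":[0.016,-0.009,-0.05],"twist":0}
  grip: -1
  force: 60

```text
t: 8.73
ee_pos: [0.5684, 0.1994, 0.1402]
orientation: [3.133, -0.224, -0.014]
wrist_force: [-17.4, -2.1, 15.3]
opening: 0.0171
```

```bash
python3 look.py l4
```

```text
8.7833 [0.5684 0.1994 0.1402] [-16.3  -2.5  15.6] 0.016780481134486526
```

View pics/l4.png

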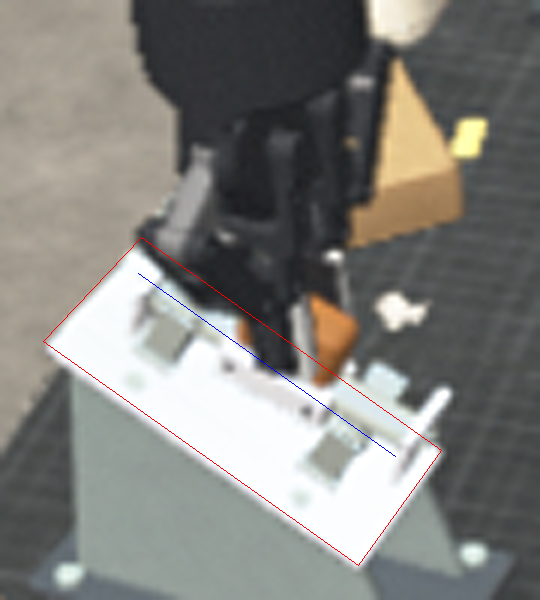

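>>> move_arm:
  series:
    - {"offset":[0.005,-0.001,-0.01],"twist":0}
    - {"offset":[0.01,-0.002,-0.018],"twist":0}
    - {"offset":[0.014,-0.002,-0.026],"twist":0}
    - {"offset":[0.014,-0.002,-0.026],"twist":0}
    - {"offset":[0.014,-0.002,-0.026],"twist":0}
  grip: -1
  force: 80

```text
t: 9.2
ee_pos: [0.57, 0.1991, 0.1345]
orientation: [3.133, -0.224, -0.018]
wrist_force: [-20.3, -3.2, 15.6]
opening: 0.0163
```

```bash
python3 look.py l5
```

```text
9.25 [0.57   0.1991 0.1345] [-19.6  -2.8  16.4] 0.016707086497976125
```

View pics/l5.png

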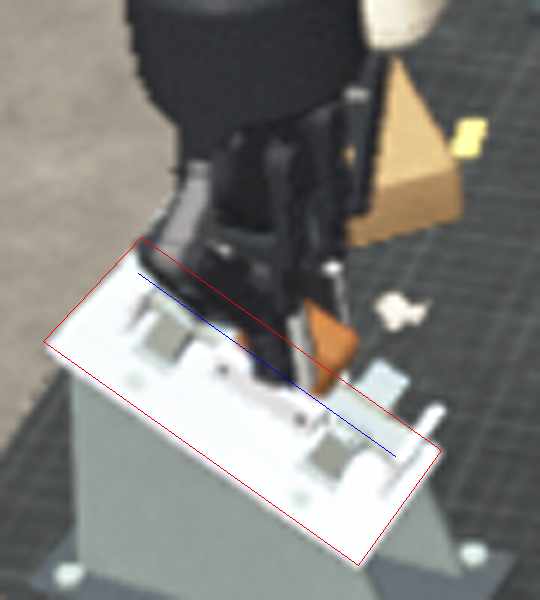

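```bash
python3 - <<'E'
from h import *
p=np.load("l5.npz")['p']
R,t=cradleT(.584,.198,-8.3)
a=overlay("side",p,[],140,215,65,55,6.)
it=[]
for x in(.052,.056,-.052,-.056): it.append((np.array(plate(x))@R.T+t,(0,160,0)))
for z in (0,.007,): it.append((np.array([[-.052,0,z],[.052,0,z]])@R.T+t,(255,0,0)))
b=overlay("side",p,it,140,215,65,55,6.)
cv2.imwrite("pics/z5.png",np.hstack([a,b]))
E
```

```text
(no output)
```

View pics/z5.png

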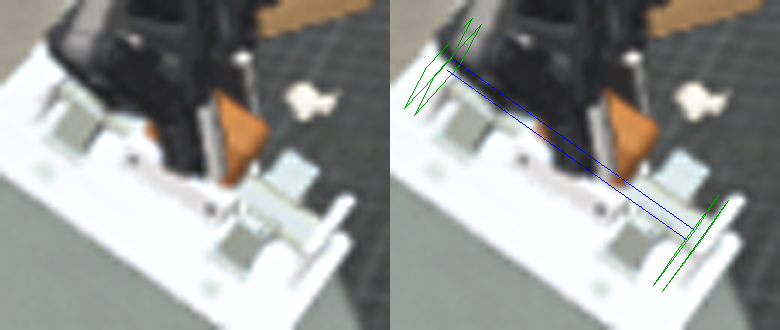

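>>> move_arm:
  series:
    - {"offset":[0,0,0],"twist":0}
    - {"offset":[0,0,0],"twist":0}
    - {"offset":[0.004,-0.001,-0.008],"twist":0}
    - {"offset":[0.004,-0.001,-0.008],"twist":0}
    - {"offset":[0.004,-0.001,-0.008],"twist":0}
  grip: -1
  force: 20

```text
t: 9.67
ee_pos: [0.5706, 0.1989, 0.1327]
orientation: [3.132, -0.224, -0.019]
wrist_force: [-21.1, -2.0, 15.4]
opening: 0.0161
```

```bash
cat >> look.py <<'E'
a=overlay("side",p,[],140,215,65,55,6.)
it=[]
for x in(.052,.056,-.052,-.056): it.append((np.array(plate(x))@R.T+t,(0,160,0)))
for z in (0,.007,): it.append((np.array([[-.052,0,z],[.052,0,z]])@R.T+t,(255,0,0)))
b=overlay("side",p,it,140,215,65,55,6.)
cv2.imwrite(f"pics/z{sys.argv[1]}.png",np.hstack([a,b]))
E
python3 look.py l6
```

```text
9.7167 [0.5705 0.1989 0.1327] [-21.8  -2.4  15.2] 0.016645645276657947
```

View pics/zl6.png

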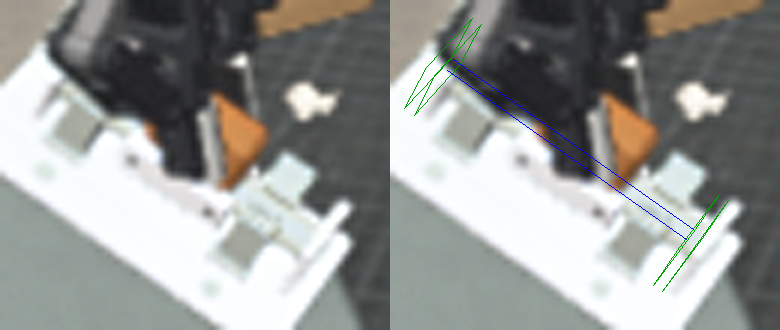

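>>> move_arm:
  series:
    - {"offset":[-0.004,0.001,0.008],"twist":0}
    - {"offset":[-0.004,0.001,0.008],"twist":0}
    - {"offset":[-0.004,0.001,0.008],"twist":0}
    - {"offset":[-0.004,0.001,0.008],"twist":0}
    - {"offset":[-0.004,0.001,0.008],"twist":0}
    - {"offset":[-0.004,0.001,0.008],"twist":0}
  grip: -0.2
  force: 20

```text
t: 10.22
ee_pos: [0.5751, 0.1984, 0.1348]
orientation: [-3.133, 0.226, 0.0]
wrist_force: [-0.2, -0.1, 0.4]
opening: 0.0344
```

>>> move_arm:
  series:
    - {"offset":[0,0,0.1],"twist":0}
    - {"offset":[0,0,0.25],"twist":0}
    - {"offset":[0,0,0.4],"twist":0}
    - {"offset":[0,0,0.5],"twist":0}
    - {"offset":[0,0,0.5],"twist":0}
    - {"offset":[0,0,0.5],"twist":0}

```text
t: 10.72
ee_pos: [0.5762, 0.1985, 0.2369]
orientation: [-3.132, 0.226, -0.005]
wrist_force: [0.4, -0.8, -0.1]
opening: 0.0344
```

```bash
python3 look.py l7
```

```text
10.7667 [0.5751 0.1983 0.2349] [-0.8  0.1 -0.7] 0.03452267120368721
```

View pics/zl7.png

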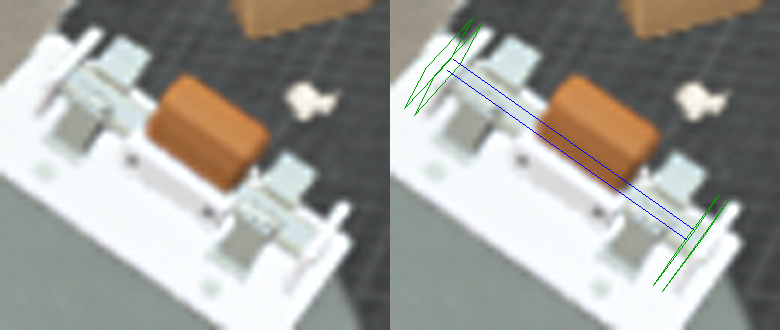

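View pics/l7.png

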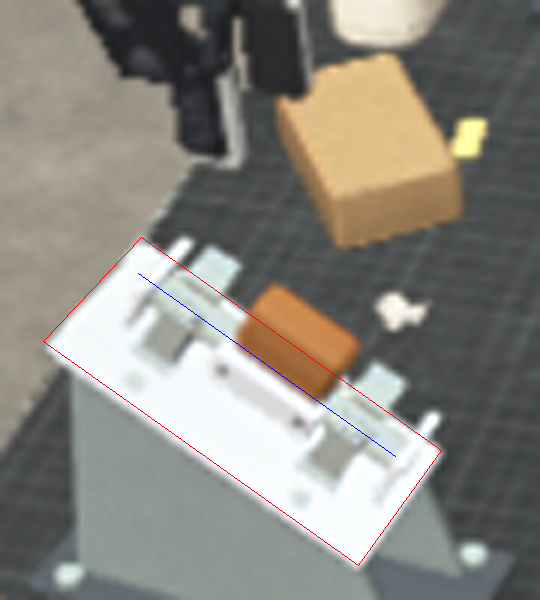

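>>> move_arm:
  series:
    - {"offset":[-0.1,-0.15,0.1],"twist":0}
    - {"offset":[-0.2,-0.3,0.2],"twist":0}
    - {"offset":[-0.3,-0.5,0.3],"twist":0}
    - {"offset":[-0.4,-0.7,0.3],"twist":0}
    - {"offset":[-0.5,-0.9,0.3],"twist":0}
    - {"offset":[-0.5,-1.0,0.3],"twist":0}
    - {"offset":[-0.5,-1.0,0.3],"twist":0}
    - {"offset":[-0.5,-1.0,0.3],"twist":0}

```text
t: 11.43
ee_pos: [0.4742, -0.003, 0.2935]
orientation: [-3.133, 0.231, 0.004]
wrist_force: [0.0, 0.1, 0.4]
opening: 0.0344
```

```bash
cat > meas.py <<'E'
import sys
from h import *
tag=sys.argv[1]
R,t=cradleT(.584,.198,-8.3)
for n in("side","top"):
    ds=[];
    for k in range(3):
        p,d=vision.snapshot(n); ds.append(d)
    d=np.median(ds,0); np.savez(f"{n}{tag}.npz",p=p,d=d)
    x0,y0=(130,205) if n=="side" else (205,105)
    cv2.imwrite(f"pics/{n}{tag}.png",overlay(n,p,[],x0,y0,85,75,9.))
    C=(cloud(n,d)-t)@R; im=p.astype(int)
    br=(im[...,2]-im[...,0]>50)&(abs(C[...,0])<.05)&(abs(C[...,1])<.04)&(C[...,2]>0)
    P=C[br]; print(n,"grip n",len(P),"x",np.percentile(P[:,0],[2,50,98]).round(4),"y",np.percentile(P[:,1],[2,50,98]).round(4),"z",np.percentile(P[:,2],[2,50,90,98]).round(4))
    tp=P[P[:,2]>np.percentile(P[:,2],90)-.005]; A=np.c_[tp[:,0],tp[:,1],np.ones(len(tp))]; print("  top fit",np.linalg.lstsq(A,tp[:,2],rcond=None)[0].round(4))
    D=(abs(C[...,0])<.06)&(abs(C[...,1])<.03)&(abs(C[...,1])>.019)&(abs(C[...,2]+.022)<.008)&(im.min(2)>200); print("  deck z",np.median(C[D][:,2]).round(4),D.sum())
    E=C[(abs(C[...,1])<.005)&(abs(C[...,0])<.065)&(C[...,2]>-.015)&(d>0)]
    for a in range(-64,66,4):
        q=E[(E[:,0]>=a/1e3)&(E[:,0]<a/1e3+.004)]
        if len(q): print("   ",a+2,len(q),np.median(q[:,2]).round(4),q[:,2].max().round(4))
E
python3 meas.py 8
```

```text
side grip n 229 x [-0.0232 -0.0052  0.0131] y [-0.0077  0.0064  0.0088] z [0.0089 0.0278 0.0316 0.0327]
  top fit [-0.0108 -0.1306  0.0304]
  deck z -0.0228 255
    -62 7 0.0048 0.0123
    -58 8 0.0092 0.0141
    -54 8 0.0063 0.0069
    -50 8 0.005 0.0064
    -46 7 0.0061 0.007
    -42 5 0.006 0.007
    -38 4 0.0062 0.0076
    -34 6 0.0064 0.009
    -30 6 0.0049 0.0068
    -26 13 0.0096 0.029
    -22 9 0.0304 0.0315
    -18 6 0.0315 0.0334
    -14 8 0.0315 0.0317
    -10 8 0.0313 0.0317
    -6 8 0.0319 0.0332
    -2 8 0.0309 0.0326
    2 8 0.0316 0.0328
    6 9 0.031 0.0326
    10 6 0.0312 0.0317
    14 11 0.0273 0.0303
    18 10 0.0056 0.0072
    22 8 0.0045 0.0067
    26 8 0.0056 0.007
    30 6 0.005 0.0069
    34 5 0.0059 0.0066
    38 6 0.0057 0.0073
    42 8 0.0058 0.0106
    46 8 0.0062 0.0111
    50 5 0.0121 0.0139
    54 1 0.002 0.002
top grip n 90 x [-0.0204 -0.0012  0.0158] y [-0.0117 -0.0045  0.0049] z [0.014  0.0285 0.0315 0.0323]
  top fit [-0.0289  0.06    0.0296]
  deck z -0.024 247
    -62 1 0.0089 0.0089
    -58 5 0.0113 0.0121
    -54 5 0.0049 0.0118
    -50 4 0.0054 0.0067
    -46 4 0.0046 0.0057
    -42 3 0.0062 0.0063
    -38 6 0.0065 0.0101
    -34 4 0.0059 0.0066
    -30 3 0.0059 0.008
    -22 3 0.0299 0.0311
    -18 3 0.0309 0.0313
    -14 3 0.0271 0.0286
    -10 6 0.0318 0.0342
    -6 4 0.0309 0.0321
    -2 4 0.0282 0.0287
    2 5 0.0304 0.0316
    6 5 0.031 0.0319
    10 5 0.0293 0.0317
    14 8 0.0231 0.0313
    18 5 0.0051 0.0224
    22 3 0.004 0.0078
    26 5 0.0033 0.0049
    30 4 0.0054 0.0057
    34 3 0.0051 0.0061
    38 7 0.0045 0.0083
    42 4 0.0033 0.0076
    46 3 0.0034 0.0057
    50 7 0.0105 0.0129
    54 4 0.0017 0.0057
```

View pics/side8.png

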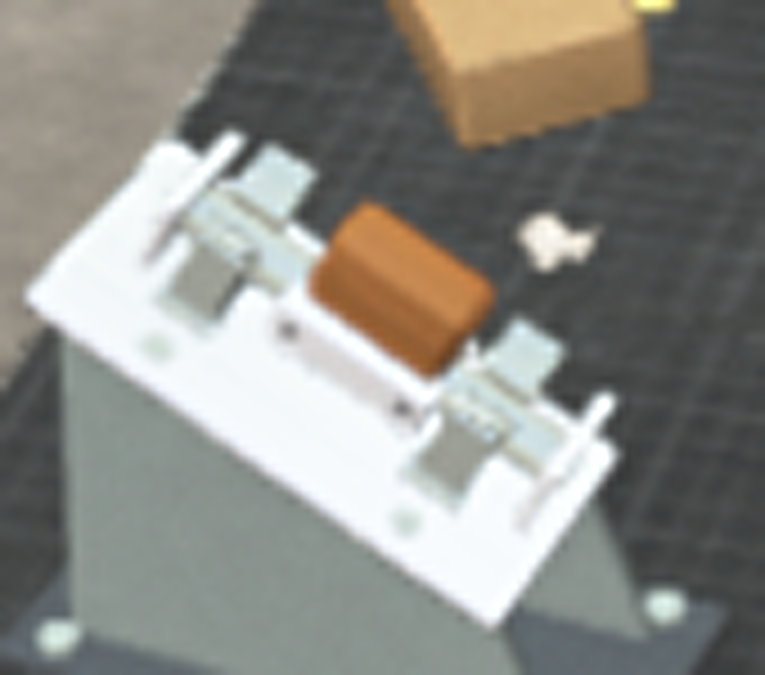

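View pics/top8.png

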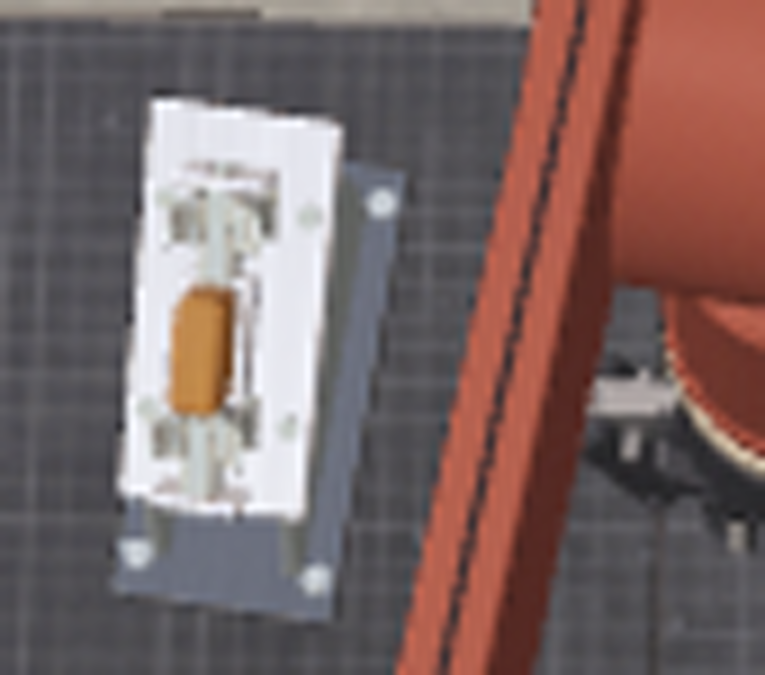

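```bash
python3 - <<'E'
from h import *
C=cloud("top",np.load("top8.npz")['d']); im=np.load("top8.npz")['p'].astype(int)
m=(im[...,2]-im[...,0]>50)&(np.hypot(C[...,0]-.4575,C[...,1]+.048)<.05)&(C[...,2]<.06)&(C[...,2]>0)
print("short grip",m.sum(), C[m].mean(0) if m.any() else None)
S=cloud("side",np.load("side8.npz")['d']); im=np.load("side8.npz")['p'].astype(int)
m=(im[...,2]-im[...,0]>50)&(np.hypot(S[...,0]-.4575,S[...,1]+.042)<.05)&(S[...,2]<.06)&(S[...,2]>0)
print(m.sum(), S[m].mean(0) if m.any() else None)
s=readout.get_state(); print(s['t'],s['wrist_force']); print(job.finish_job())
E
```

```text
short grip 30 [ 0.46411697 -0.04367288  0.04169184]
145 [ 0.45707588 -0.04216776  0.03607158]
11.7333 [-0.07860404 -0.66305303 -0.70129323]
the job is handed in; nothing more can be done
None
```

The long bar is in the grey stand with both ends snapped home as far as the cameras can show, and I handed the job in at 11.7 s. I gripped it by its wooden grip, lifted it, and let the upper jaws lean it to the slope. Then I pressed it in along the stand's normal, opened the gripper and moved the arm clear.

**Seating:** My last checks used depth readings from both cameras, taken after I let go.
- **Depth:** The top of the shaft lies about 5–6 mm above the seated axis in the side view, and about 3–6 mm in the noisier top view; 7 mm is expected. The grip top is about 54–55 mm above the deck, against an expected 54 mm.
- **Lean:** There is no clear difference between the two ends in the side view. The top view puts the upper end about 1–2 mm lower.
- **Offset along the slope:** The bar sits about 4–5 mm downhill of centre, which the task does not limit.
- **Sideways:** The cameras disagreed by about 4 mm on sideways position, so I could not confirm the 3 mm limit across the slope directly. For that I relied on the jaws having closed over the shaft at both ends.

**Short bar:** In the side view its grip is within 1 mm of its starting position. The top view puts it about 8 mm away, but the arm partly hid it there.

**Robot:** The wrist force reads near zero, so the robot is touching nothing. One move call was refused because its rows lacked the twist value; it moved nothing and I sent it again corrected.

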